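Clamp the square tube in the lever block

ROBOT

A 6-joint arm with a two-finger parallel gripper is mounted at the origin on the work surface. World frame = base frame: x ahead of the robot, y to its left, z up, the work surface at z = 0. Lengths are in m, angles in rad, forces in N, time in s.
With the tool pointing down it reaches from about 0.425 to 0.95 m from the base axis. Payload 14.7 kg.
Tool frame: the origin (TCP) lies midway between the tips of the shut fingers; the grasp point (between the pads) lies ctrl.grasp_offset behind it (ctrl.grasp_offset is the distance from the TCP to the grasp point, in m); z points along the fingers, y is the line along which they close (so a half turn about z gives the same grasp; the last joint's range is limited). The gripper opens to 85 mm and grips with 20 to 120 N. Pads are 22 mm wide; open, the fingers measure 114 mm over their backs; the gripper's body (76 mm by 85 mm) begins 54 mm behind the grasp point. The pads swing forward as they close: fully open they stand 13 mm farther back than shut.
Start: joints at [-1.214, 0.48, 1.596, -0, 1.065, -0.047], TCP at [0.255, -0.598, 0.231] pointing down, gripper open.
Joint ranges: [-2.75, 2.75], [-0.82, 2.05], [0.23, 2.67], [-1.56, 4.7], [0.09, 2.69], [-2.92, 2.92]. Speed limits (rad/s): [1.89, 1.89, 2.39, 3.01, 3.01, 3.01].

INTERFACE

Orientations are given as a rotation vector (axis times angle).
In Python, from rig import ctrl, eyes gives the robot as it stands.
- The arm moves only by the tool apply_moves, never from a script. Its argument "motion" is a list of rows, each a list of 3 entries, a list of its own where there are three numbers: the finger opening in mm, from 0 to 85.4, then the shift along the world's x, y, z scaled (see below), then the turn about the world's z scaled (see below). In form: [[gripper, [x, y, z], turn], ...]. A call has 1 to 5 rows; each row shifts and turns the commanded pose from where the row before left it; what a row does not reach is not made up. The controller multiplies each number of a shift by 0.25 m and each number of a turn by pi rad. A row lasts 1/10 s, in which the tool goes at most 50 mm and 8.59 degrees, less where a joint would pass 70% of its speed; a pose out of reach is approached as far as the arm can. A call with a number of a shift or a turn outside -1 to 1 is refused whole. A call with a gripper value outside its range is refused whole. The fingers move at their own pace and stop on an object; "newtons" is the grip in N (left out, the last holds). Time passes only in rows, so rows that do not move let the fingers close. It gives the time, the measured TCP pose, the force, the opening and the grip force at its end, in the units of the state.
- ctrl.observe(): the state, without advancing time (a new reading comes with each control period).
- eyes.camera(name): name is "scene" or "top" or "wrist"; returns (picture, depth): 384x512x3 uint8, red, green, blue; 384x512 float32, m along the optical axis (not along the pixel's ray), 0 where there is no reading.
- eyes.calibration(name): a dict with "camera_matrix" (3x3 intrinsics, pixels), "eye" and "orientation" of the camera in the world. Camera axes: x right, y up, looking along -z (the intrinsics and any distortion apply to the point x, -y, -z); pixel columns grow to the right and rows downward; lengths in m; the calibration is good to about 2 mm. The wrist camera is an equidistant fisheye: a pixel r from the principal point sees the ray r / f radians off the axis. A picture is of the moment at which its call begins: read the wrist's pose just before it. calibration takes no time and is no camera call; for the wrist camera it gives the pose at the moment of the call.
- ctrl.job_done(): hands the job in; it is judged then, once.
The state is a dict: "time": time; "q": joint angles; "qd": joint speeds; "tau": joint torques, N m; "position": TCP position; "tcp_rot": TCP orientation; "ft_force": force on the tool from outside, world axes, zero at the start; "torque": the same for the moment, N m; "grip_width": finger opening in m; "grip_force": force on a finger pad.
Only numpy, scipy, OpenCV 4.12 (cv2) and the standard library are available. Lean on these libraries where they do the work, as an engineer would, in place of code of your own. Each camera call takes 0.05 s, during which the arm holds its last target. There are 200 camera calls.

TASK

Get the aluminium square tube held ready for drilling in the blue clamping block: swing the block's red-handled lever up and right back until it is fully open, lower the tube (don't drop it) flat into the channel so that it sticks out about equally at both ends, then with the tube in place swing the lever down until its rubber pad is pressed onto the tube. Leave the wooden batten, the tin and the screwdriver where they are.

Things in the scene. Friction and masses are not known exactly. Their poses are not given: they have to be found in the camera images.
- cradle: Blue clamping block fixed to the bench, 130 x 140 mm, base 20 mm high (x -53 to +77, y -70 to +70 mm). Origin at bench height under the channel's centre. The open-ended channel runs along y, 41 mm wide, 140 mm long, floor 20 mm up, side walls 12 mm high and 12 mm thick. Two steel cheeks 86 mm high at x +50, y +55 mm carry the lever, which when shut lies across the channel towards -x.
- bed (a point): Centre of the channel's floor, 20 mm above the bench; axes as the block's: y along the channel, z up.
- lever (a joint): Clamp lever angle in rad: 0 = level, its pad just touching the top of a 35 mm tube lying in the channel; -0.12 = lower stop (no tube); grows as it swings up and back; 1.57 upright; 1.95 fully open, at its stop. Stiff (about 1.5 N at the handle): it stays where it is left.
- lever_hinge (a point): The lever's pivot, 72 mm above the bench, at the block's x +50, y +55 mm; hinge axis along the block's y. Its frame swings with the lever: the arm runs along its -x.
- lever_grip (a point): Middle of the lever's red plastic handle, 112 mm from the pivot, 72 mm above the bench when level. Handle: 16 mm wide along the hinge axis, 16 mm thick, 52 mm long along the arm. The rest of the arm is a steel bar 14 mm wide, 10 mm thick; its round black rubber pad (20 mm across) sits 50 mm from the pivot, facing the channel.
- tube: Loose bare aluminium square tube, silver, 35 x 35 mm section, 180 mm long, 150 g. Origin at its centre; x axis along its length. Lying on the bench its origin is 17.5 mm up.
- batten: Dark brown wooden batten of the same size (35 x 35 x 180 mm), loose; not to be moved. Origin at its centre, x along its length.
- tin: Closed tin, 72 mm across and 100 mm high, green band, standing; not to be moved. Origin at the centre of its underside.
- driver: Screwdriver lying on the bench; not to be moved. Its x axis runs along it towards the tip.
Things that resemble listed ones, but are neither listed nor needed, are in the scene too. Leave any purple or turquoise look-alike of the tube alone.

How it is judged:
On the way, in this order (a step that is already met when the one before it is completed fails the run):
1. the lever is swung open, past 1.6 rad, while the tube is not yet in the channel (value of joint lever above 1.6 rad and horizontal distance between tube and bed above 0.06 m), for 0.2 s.
2. the tube lies in the channel, let go, with the lever still open (past 1.3 rad) (value of joint lever above 1.3 rad and contact force between the fingers and tube below 0.1 N and x of tube in the frame of bed between -0.006 and 0.006 m and y of tube in the frame of bed between -0.013 and 0.013 m and z of tube in the frame of bed between 0.0135 and 0.0215 m and angle between the x axis of tube and the y axis of cradle, either way round below 0.08 rad), for 0.2 s.
At the end, for the whole second after the job is handed in: The tube rests flat in the channel (within 6 mm of its centre line, 4 mm of its height on the floor and 0.08 rad of its direction), centred lengthwise to 13 mm, and the lever is down on it: within 0.07 rad of level. Everything is at rest (value of joint lever between -0.06 and 0.07 rad and x of tube in the frame of bed between -0.006 and 0.006 m and y of tube in the frame of bed between -0.013 and 0.013 m and z of tube in the frame of bed between 0.0135 and 0.0215 m and angle between the x axis of tube and the y axis of cradle, either way round below 0.08 rad and linear speed of tube below 0.02 m/s); the robot touches nothing.
It fails at once if the wooden batten is pushed more than 25 mm (distance of batten from where it was at the start of the episode above 0.025 m).
It fails at once if the tin is pushed more than 25 mm (distance of tin from where it was at the start of the episode above 0.025 m).
It fails at once if the screwdriver is pushed more than 25 mm (distance of driver from where it was at the start of the episode above 0.025 m).
It fails at once if the tin is tipped (angle between tin's own z axis and vertical above 0.4 rad).
It fails at once if the tube is dropped (falls free of the fingers at over 0.7 m/s) (linear speed of tube above 0.7 m/s and contact force between the fingers and tube below 0.05 N).
It also fails if it takes over 72 s, if anything falls off the work surface, if the arm or the gripper's body presses on something with over 40 N, if the wrist force passes 120 N, or if a joint passes its speed limit or range.

## Working session

There is one attempt and no reset: what is moved stays moved. The work goes in short steps, Python scripts to look and compute and a tool call to move; the robot and the scene stay as the last step left them, time stands still between calls to the robot, and variables do not carry over. Pictures are saved under pics/ and viewed, at most 10 in all, crops included, and the job is handed in when it is done.

Besides the shell and the picture viewer there is one more tool, called after "Call:" as a command line: name --argument value ..., lists and objects as JSON in quotes. apply_moves: Moves the arm, as the interface text tells. Its arguments: {"type":"object","properties":{"motion":{"type":"array"},"newtons":{"type":"number"}},"required":["motion"]}

```bash
mkdir -p pics; cat > h.py <<'E'
import numpy as np, cv2
from rig import ctrl, eyes
from scipy.spatial.transform import Rotation as R
def cal(n):
    c=eyes.calibration(n); o=np.array(c["orientation"],float)
    M=o if o.shape==(3,3) else (R.from_rotvec(o).as_matrix() if o.size==3 else R.from_quat(o).as_matrix())
    return np.array(c["camera_matrix"]),np.array(c["eye"]),M
def cloud(n,d):
    K,e,M=cal(n); v,u=np.mgrid[0:d.shape[0],0:d.shape[1]]
    P=np.stack([(u-K[0,2])/K[0,0]*d,-(v-K[1,2])/K[1,1]*d,-d],-1)
    return P@M.T+e
E
python3 - <<'E'
from h import *
print(eyes.calibration("top"),eyes.calibration("scene"),ctrl.grasp_offset)
o=ctrl.observe();print(o)
for n in("top","scene"):
    p,d=eyes.camera(n);np.savez(n,p=p,d=d)
    cv2.imwrite(f"pics/{n}0.png",cv2.resize(p[...,::-1],(800,600)))
E
```

```text
{'camera_matrix': array([[361.29657952,   0.        , 249.38576197],
       [  0.        , 361.29657952, 191.52589816],
       [  0.        ,   0.        ,   1.        ]]), 'eye': array([ 0.44716312, -0.0412122 ,  1.10700309]), 'orientation': array([ 0.0680216 , -0.05066772, -1.5585201 ])} {'camera_matrix': array([[480.83809038,   0.        , 262.85503941],
       [  0.        , 480.83809038, 189.73726255],
       [  0.        ,   0.        ,   1.        ]]), 'eye': array([ 1.09912268, -0.48132847,  0.95449408]), 'orientation': array([0.63654776, 0.29781245, 0.87523802])} 0.0187
{'time': 0.0, 'q': array([-1.21358779e+00,  4.80835881e-01,  1.59685690e+00, -2.58893759e-05,
        1.06508861e+00, -4.66423712e-02]), 'qd': array([-1.37546643e-03, -4.17960322e-05,  6.25118426e-04,  3.61417517e-03,
       -8.84193077e-04,  3.74914723e-04]), 'tau': array([ 2.62940150e-03, -9.50641608e+01, -4.30188847e+01,  1.70661988e-04,
        1.19570651e-02,  2.73582731e-05]), 'position': array([ 0.25527176, -0.59734125,  0.23067609]), 'tcp_rot': array([-3.07661140e+00, -6.29849839e-01,  3.23805960e-04]), 'ft_force': array([-0.43390736,  0.38373567, -0.57771306]), 'torque': array([-0.00650794, -0.00165656, -0.01972454]), 'grip_force': 0.0, 'grip_width': 0.08567930173573952}
```

View pics/top0.png

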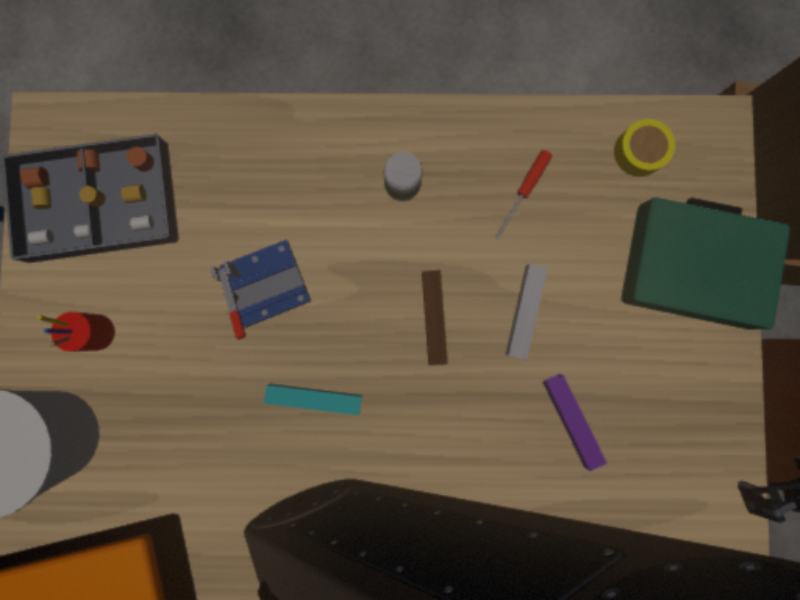

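View pics/scene0.png

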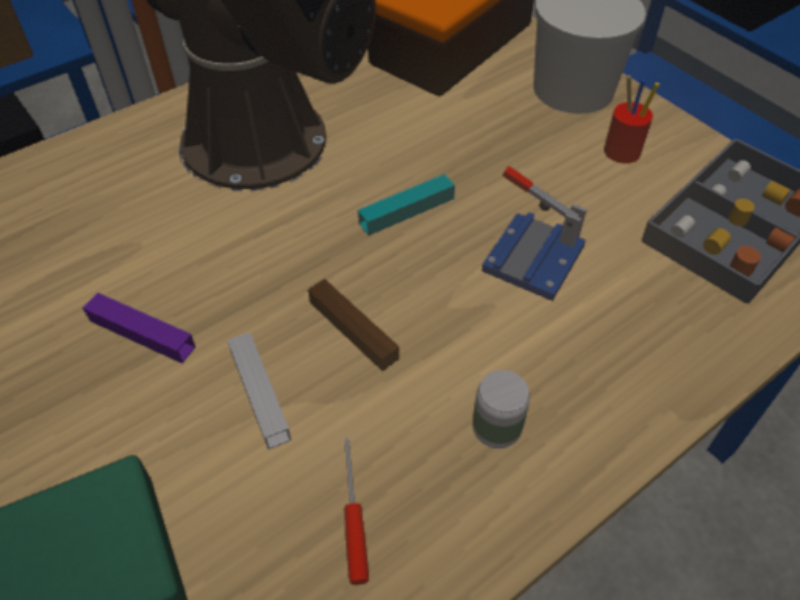

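Top view (800x600): the silver tube lies at (525,310), with look-alikes turquoise (313,399) and purple (575,422), and the batten at (434,317). The block is at (262,285), with its lever part-raised and the red handle at (237,325). The tin is at (403,173) and the screwdriver at (525,195). Only the object at (525,310) is bare silver, so that is the tube. I'll measure these and confirm the tube in a crop.

```bash
cat > m.py <<'E'
from h import *
def rect(Q):
    (c,s,a)=cv2.minAreaRect((Q[:,:2]*1000).astype(np.float32)); return np.round(c,1),np.round(s,1),round(a,1)
s=512/800
def win(x0,y0,x1,y1):
    m=np.zeros((384,512),bool); m[int(y0*s):int(y1*s),int(x0*s):int(x1*s)]=1; return m
if __name__=="__main__":
    z=np.load("top.npz");p,d=z["p"],z["d"];P=cloud("top",d);hsv=cv2.cvtColor(p,cv2.COLOR_RGB2HSV);Z=P[...,2]
    print("bench z",np.median(Z[win(330,200,380,240)]))
    for n,w in dict(tube=(495,250,560,370),batten=(410,255,460,380),tin=(370,135,430,205)).items():
        m=win(*w)&(Z>(0.027 if n!="tin" else .09))&(d>0);Q=P[m];print(n,rect(Q),np.median(Q[:,2]),m.sum())
    m=win(480,140,560,250)&(Z>.006)&(d>0);print("driver",rect(P[m]))
    W=win(200,225,320,350)
    m=W&(hsv[...,0]>100)&(hsv[...,0]<130)&(hsv[...,1]>110);print("blue",rect(P[m]),np.percentile(P[m][:,2],[5,50,95]),m.sum())
    m=W&((hsv[...,0]<8)|(hsv[...,0]>172))&(hsv[...,1]>140);Q=P[m];print("red",Q.mean(0),rect(Q),Q[:,2].min(),Q[:,2].max(),m.sum())
    z=np.load("scene.npz");p,d=z["p"],z["d"];P=cloud("scene",d);hsv=cv2.cvtColor(p,cv2.COLOR_RGB2HSV)
    W=win(480,155,560,210)
    m=W&((hsv[...,0]<8)|(hsv[...,0]>172))&(hsv[...,1]>140);Q=P[m];print("red scene",Q.mean(0),rect(Q),Q[:,2].min(),Q[:,2].max(),m.sum())
    W=win(480,200,590,300);m=W&(hsv[...,0]>100)&(hsv[...,0]<130)&(hsv[...,1]>110);print("blue",rect(P[m]),np.percentile(P[m][:,2],[5,50,95]),m.sum())
    m=win(225,325,295,450)&(P[...,2]>.027);print("tube scene",rect(P[m]),np.median(P[m][:,2]))
    t=cv2.imread("pics/top0.png");a=cv2.resize(t[240:370,490:600],(440,520),interpolation=3);b=cv2.resize(t[230:350,200:320],(340,340),interpolation=3)
    o=np.zeros((520,790,3),np.uint8);o[:,:440]=a;o[:340,445:785]=b;cv2.imwrite("pics/crop1.png",o)
E
python3 m.py
```

```text
bench z 0.0004330601235857934
tube (array([ 509.9, -290.6]), array([ 36.1, 179.4]), 76.9) 0.03569581778266617 750
batten (array([ 496.3, -114.2]), array([179.6,  35.1]), 4.6) 0.03534671216470775 722
tin (array([761. , -50.6]), array([65.6, 64.3]), 45.9) 0.10032126393584462 443
driver (array([ 752.5, -268.3]), array([136.5, 201.6]), 86.8)
blue (array([547.7, 116.7]), array([334.6, 168.1]), 84.2) [0.01737712 0.02156466 0.03439498] 903
red [0.47482108 0.23719826 0.12441492] (array([454.2, 122.8]), array([325.1,  44.9]), 79.7) -0.002930710952127269 1.107003091013316 102
red scene [0.47926372 0.23885728 0.1141433 ] (array([479. , 240.3]), array([47. , 19.7]), 17.8) 0.09890118635457423 0.12713175538337818 134
blue (array([ 779.3, -120.4]), array([144.7, 953.6]), 32.9) [0.01875031 0.02260434 0.0351043 ] 1004
tube scene (array([ 762.6, -362.5]), array([ 43.4, 712.6]), 74.0) 0.03618683969451991
```

View pics/crop1.png

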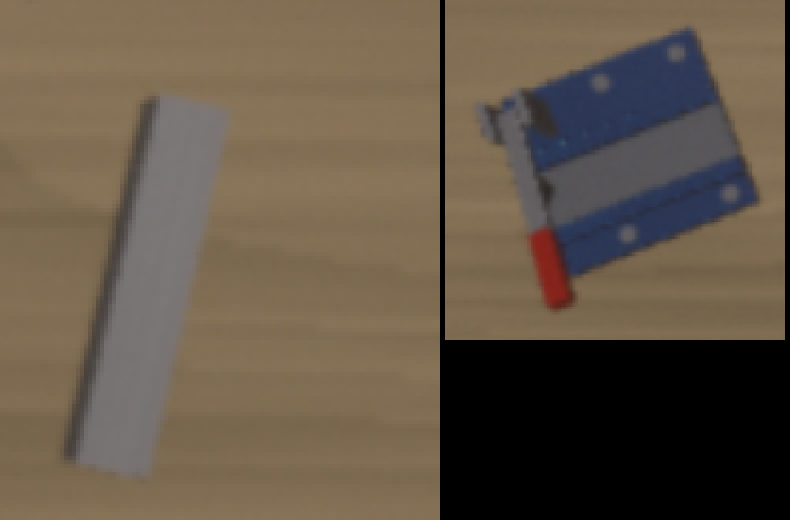

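The crop confirms the bare silver tube (left). The right half shows the block with its channel and the red lever, part-raised. Next I'll fit the block pose robustly from both cameras.

```bash
cat > fit.py <<'E'
from h import *
from m import win
from scipy.optimize import least_squares
pts={}
for n,w in dict(top=(200,225,320,350),scene=(470,150,600,305)).items():
    z=np.load(n+".npz");p,d=z["p"],z["d"];P=cloud(n,d);hsv=cv2.cvtColor(p,cv2.COLOR_RGB2HSV);H,S=hsv[...,0],hsv[...,1]
    near=win(*w)&(d>0)&(np.hypot(P[...,0]-.56,P[...,1]-.2)<.2)
    b=near&(H>100)&(H<130)&(S>110)&(P[...,2]>.012)&(P[...,2]<.04)
    r=near&((H<8)|(H>172))&(S>140)&(P[...,2]>.06)
    B=P[b];(c,s,a)=cv2.minAreaRect((B[:,:2]*1000).astype(np.float32));print(n,"blue rect",np.round(c,1),np.round(s,1),round(a,1),b.sum())
    # wall tops z~.032 : lines
    w_=B[(B[:,2]>.029)&(B[:,2]<.036)]
    def cost(q):
        x0,y0,t=q;c,s=np.cos(t),np.sin(t)
        X=c*(w_[:,0]-x0)+s*(w_[:,1]-y0)
        return np.abs(np.abs(X)-.0265)
    # block outline by area: signed overflow
    def cost2(q):
        x0,y0,t=q;c,s=np.cos(t),np.sin(t)
        X=c*(B[:,0]-x0)+s*(B[:,1]-y0);Y=-s*(B[:,0]-x0)+c*(B[:,1]-y0)
        e=[np.percentile(X,99.3)-.077,np.percentile(X,.7)+.053,np.percentile(Y,99.3)-.07,np.percentile(Y,.7)+.07]
        return np.array(e)
    best=None
    for t0 in np.radians([10,20,30]):
        f=least_squares(lambda q:np.r_[cost(q)/np.sqrt(len(w_)),cost2(q)],[.55,.19,t0],diff_step=1e-3,x_scale=[.01,.01,.1])
        if best is None or f.cost<best.cost:best=f
    q=best.x;print(n,"pose",np.round(q[:2]*1000,1),"yaw",np.degrees(q[2]).round(2),"resid",np.round(cost2(q)*1000,1),"wall rms",np.sqrt((cost(q)**2).mean())*1000,len(w_))
    c,s=np.cos(q[2]),np.sin(q[2]);Q=P[r];D=Q-[q[0],q[1],0];X=c*D[:,0]+s*D[:,1];Y=-s*D[:,0]+c*D[:,1]
    print("  handle block xyz",np.median(X),np.median(Y),np.median(Q[:,2]),"lever",np.arctan2(np.median(Q[:,2])-.072,.05-np.median(X)), len(Q))
E
python3 fit.py
python3 -c "
from h import *
print(R.from_rotvec(ctrl.observe()['tcp_rot']).as_matrix().round(3))"
```

```text
top blue rect [559.2 213.1] [125.1 134.2] 22.5 895
top pose [548.1 208.2] yaw 28.68 resid [-1.7  0.5 -1.5  1.5] wall rms 5.21305137411099 251
  handle block xyz -0.0497312147883439 0.06252320074533674 0.116275869916458 lever 0.4178130182444058 100
scene blue rect [562.7 214.8] [126.  138.1] 22.3 1000
scene pose [552. 209.] yaw 27.21 resid [-0.1  1.1 -1.1  1.1] wall rms 4.732955105212084 290
  handle block xyz -0.050957632587555514 0.05864027662797712 0.11467142931073848 lever 0.3998926617363899 134
[[ 0.92   0.393 -0.   ]
 [ 0.393 -0.92   0.001]
 [ 0.    -0.001 -1.   ]]
```

Call:
apply_moves --motion '[[50,[0.14,0.14,0.01],0],[50,[0.14,0.14,0.01],0],[50,[0.14,0.14,0.01],0],[50,[0.14,0.14,0.01],0],[50,[0.14,0.14,0.01],0]]' --newtons 40

```text
time: 0.6
position: [0.4314, -0.421, 0.2437]
tcp_rot: [-3.078, -0.629, 0.0]
ft_force: [1.7, -1.2, 0.3]
grip_width: 0.0498
grip_force: 0.0
```

Call:
apply_moves --motion '[[50,[0.14,0.14,0.01],0],[50,[0.14,0.14,0.01],0],[50,[-0.007,0.197,-0.01],0],[50,[-0.007,0.197,-0.01],0],[50,[-0.007,0.197,-0.01],0]]'

```text
time: 1.1
position: [0.4947, -0.203, 0.2408]
tcp_rot: [-3.077, -0.63, 0.001]
ft_force: [1.6, 0.2, -0.2]
grip_width: 0.0499
grip_force: 0.0
```

Call:
apply_moves --motion '[[50,[-0.007,0.197,-0.01],0],[50,[-0.007,0.197,-0.01],0],[50,[-0.007,0.197,-0.01],0],[50,[-0.007,0.197,-0.01],0],[50,[-0.007,0.197,-0.01],0]]'

```text
time: 1.6
position: [0.4858, 0.0432, 0.2287]
tcp_rot: [-3.078, -0.63, -0.0]
ft_force: [1.5, -0.2, 0.2]
grip_width: 0.0499
grip_force: 0.0
```

Call:
apply_moves --motion '[[50,[0,0.19,0],0],[50,[0,0.19,0],0],[50,[0,0.1,0],-0.004],[50,[0,0,0],0]]'

```text
time: 2.0
position: [0.4861, 0.1643, 0.2286]
tcp_rot: [-3.08, -0.615, -0.0]
ft_force: [0.6, -0.2, -0.3]
grip_width: 0.0501
grip_force: 0.0
```

```bash
cat >> h.py <<'E'
def wcloud(d,c=None):
    K,e,M=c or cal("wrist"); v,u=np.mgrid[0:d.shape[0],0:d.shape[1]]
    a=(u-K[0,2])/K[0,0]; b=(v-K[1,2])/K[1,1]; th=np.hypot(a,b); k=np.where(th>1e-6,np.tan(np.minimum(th,1.5))/np.maximum(th,1e-6),1)
    P=np.stack([a*k*d,-b*k*d,-d],-1); return P@M.T+e
E
python3 - <<'E'
from h import *
c=cal("wrist");p,d=eyes.camera("wrist");P=wcloud(d,c);np.savez("w1",p=p,d=d,P=P)
cv2.imwrite("pics/w1.png",cv2.resize(p[...,::-1],(800,600)))
print(c[0],c[1])
hsv=cv2.cvtColor(p,cv2.COLOR_RGB2HSV);H,S=hsv[...,0],hsv[...,1];Z=P[...,2]
near=(d>0)&(np.hypot(P[...,0]-.56,P[...,1]-.21)<.2)
b=near&(H>100)&(H<130)&(S>110)&(Z>.012)&(Z<.04);B=P[b]
print(cv2.minAreaRect((B[:,:2]*1000).astype(np.float32)),b.sum(),np.percentile(B[:,2],[5,50,95]))
r=near&((H<8)|(H>172))&(S>140)&(Z>.06);print(P[r].mean(0),r.sum())
E
```

```text
[[297.31863964   0.         253.73585645]
 [  0.         297.31863964 196.90706826]
 [  0.           0.           1.        ]] [0.55711149 0.19380384 0.37134986]
((558.8220825195312, 216.04302978515625), (127.10592651367188, 136.49130249023438), 22.482667922973633) 7015 [0.0189977  0.02066615 0.03287881]
[0.4770302  0.24014667 0.11737275] 974
```

View pics/w1.png

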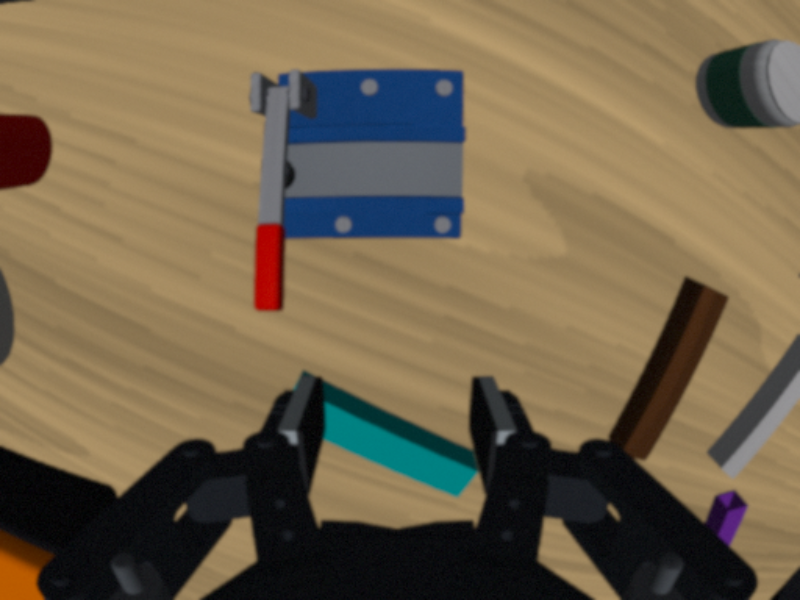

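The wrist view shows the block at about (370,150): channel (375,168), handle (270,265), hinge (280,90). The view is clean, so I'll refine the block pose from its edges.

```bash
cat > fw.py <<'E'
from h import *
import sys
z=np.load(sys.argv[1]);p,P,d=z["p"],z["P"],z["d"];hsv=cv2.cvtColor(p,cv2.COLOR_RGB2HSV);H,S=hsv[...,0],hsv[...,1];Z=P[...,2]
near=(d>0)&(np.hypot(P[...,0]-.56,P[...,1]-.21)<.11)
blue=near&(H>100)&(H<130)&(S>110)&(Z>.012)&(Z<.04);blk=near&(Z>.012)&(Z<.04)
o=np.array([.548,.211])
def edges(t):
    c,s=np.cos(t),np.sin(t);D=P[...,:2]-o;X=c*D[...,0]+s*D[...,1];Y=-s*D[...,0]+c*D[...,1]
    out={}
    ys=np.arange(-.06,.03,.005)
    f=lambda m,q:np.array([np.percentile(X[m&(abs(Y-y)<.0025)],q) for y in ys])
    out["x-"]=f(blue,.5);out["x+"]=f(blue,99.5)
    fl=near&~blue&(S<60)&(Z>.015)&(Z<.026)&(abs(X)<.03)
    out["f-"]=f(fl,1);out["f+"]=f(fl,99)
    xs=np.arange(-.045,.07,.005);out["y-"]=np.array([np.percentile(Y[blue&(abs(X-x)<.0025)],.5) for x in xs if (blue&(abs(X-x)<.0025)).sum()>30])
    out["floorw"]=None
    return out,ys
for deg in (22.0,22.5,23.0):
    out,ys=edges(np.radians(deg));print(deg,{k:(np.median(v)*1000).round(1) for k,v in out.items() if v is not None},"slope deg",[np.degrees(np.arctan(np.polyfit(ys,out[k],1)[0])).round(2) for k in("x-","x+","f-","f+")])
E
python3 fw.py w1.npz
```

```text
22.0 {'x-': np.float64(-50.4), 'x+': np.float64(75.1), 'f-': np.float64(-19.3), 'f+': np.float64(19.7), 'y-': np.float64(-66.9)} slope deg [np.float64(-0.75), np.float64(-0.62), np.float64(-0.54), np.float64(-0.09)]
22.5 {'x-': np.float64(-50.5), 'x+': np.float64(74.9), 'f-': np.float64(-19.4), 'f+': np.float64(19.6), 'y-': np.float64(-66.7)} slope deg [np.float64(-0.26), np.float64(-0.09), np.float64(-0.04), np.float64(0.42)]
23.0 {'x-': np.float64(-50.8), 'x+': np.float64(74.7), 'f-': np.float64(-19.6), 'f+': np.float64(19.4), 'y-': np.float64(-66.6)} slope deg [np.float64(0.22), np.float64(0.5), np.float64(0.44), np.float64(0.92)]
```

Call:
apply_moves --motion '[[50,[-0.024,0.149,0],0],[50,[-0.024,0.149,0],0],[50,[0,0,0],0],[50,[0,0,-0.14],0],[50,[0,0,-0.14],0]]'

```text
time: 2.55
position: [0.4752, 0.2351, 0.1587]
tcp_rot: [-3.081, -0.611, -0.004]
ft_force: [0.3, 0.0, -0.5]
grip_width: 0.0496
grip_force: 0.0
```

Call:
apply_moves --motion '[[50,[0,0,-0.14],0],[50,[0,0,-0.126],0],[30,[0,0,0],0],[0,[0,0,0],0],[0,[0,0,0],0]]'

```text
time: 3.05
position: [0.472, 0.2389, 0.0935]
tcp_rot: [-3.078, -0.604, 0.004]
ft_force: [-32.2, 61.6, -1.4]
grip_width: 0.0151
grip_force: 39.7
```

Call:
apply_moves --motion '[[0,[0,0,0],0],[0,[0,0,0],0]]'

```text
time: 3.25
position: [0.4721, 0.2391, 0.0939]
tcp_rot: [-3.078, -0.607, 0.003]
ft_force: [-27.9, 53.5, -3.3]
grip_width: 0.0148
grip_force: 39.0
```

Call:
apply_moves --motion '[[0,[-0.003,0.007,0],0],[0,[0,0,0],0]]' --newtons 25

```text
time: 3.45
position: [0.472, 0.2396, 0.094]
tcp_rot: [-3.079, -0.609, 0.002]
ft_force: [-20.7, 34.4, -1.4]
grip_width: 0.0156
grip_force: 38.7
```

Call:
apply_moves --motion '[[0,[-0.005,0.012,0],0],[0,[0,0,0],0]]'

```text
time: 3.65
position: [0.4718, 0.2403, 0.0941]
tcp_rot: [3.082, 0.611, -0.001]
ft_force: [-8.5, 4.4, -1.5]
grip_width: 0.015
grip_force: 38.8
```

Call:
apply_moves --motion '[[0,[0.026,0.011,0.061],0],[0,[0.035,0.015,0.059],0],[0,[0.043,0.018,0.052],0],[0,[0,0,0],0]]'

```text
time: 4.05
position: [0.5001, 0.2521, 0.139]
tcp_rot: [-3.081, -0.61, -0.005]
ft_force: [-5.8, 1.9, 10.6]
grip_width: 0.0158
grip_force: 41.6
```

Call:
apply_moves --motion '[[0,[0.05,0.021,0.045],0],[0,[0.055,0.023,0.036],0],[0,[0.06,0.025,0.027],0],[0,[0.063,0.026,0.017],0],[0,[0,0,0],0]]'

```text
time: 4.55
position: [0.5573, 0.2757, 0.1689]
tcp_rot: [-3.081, -0.61, -0.005]
ft_force: [-1.7, 1.6, 16.3]
grip_width: 0.0153
grip_force: 45.7
```

Call:
apply_moves --motion '[[0,[0.064,0.027,0.009],0],[0,[0.065,0.027,-0.002],0],[0,[0.063,0.026,-0.014],0],[0,[0.045,0.019,-0.014],0],[0,[0,0,0],0]]'

```text
time: 5.05
position: [0.6158, 0.3, 0.1618]
tcp_rot: [-3.082, -0.61, -0.003]
ft_force: [1.0, -0.9, 4.6]
grip_width: 0.015
grip_force: 45.3
```

Call:
apply_moves --motion '[[50,[0,0,0],0],[50,[0,0,0],0],[50,[0,0,0],0],[50,[0,0,0.15],0],[50,[0,0,0.2],0]]'

```text
time: 5.55
position: [0.6129, 0.2993, 0.2474]
tcp_rot: [3.081, 0.611, -0.008]
ft_force: [1.5, 0.3, 1.3]
grip_width: 0.0501
grip_force: 0.0
```

```bash
python3 - <<'E'
from h import *
c=cal("wrist");p,d=eyes.camera("wrist");P=wcloud(d,c);np.savez("w2",p=p,d=d,P=P)
hsv=cv2.cvtColor(p,cv2.COLOR_RGB2HSV);H,S=hsv[...,0],hsv[...,1]
for n in ("w2","top"):
    if n=="top": p,d=eyes.camera("top");P=cloud("top",d);hsv=cv2.cvtColor(p,cv2.COLOR_RGB2HSV);H,S=hsv[...,0],hsv[...,1]
    r=(d>0)&(np.hypot(P[...,0]-.6,P[...,1]-.28)<.1)&((H<8)|(H>172))&(S>140)&(P[...,2]>.06);Q=P[r]
    print(n,r.sum(),np.median(Q,0) if r.sum() else 0)
E
python3 fw.py w2.npz
```

```text
w2 540 [0.61168513 0.29807777 0.2033217 ]
top 100 [0.60240204 0.29138094 0.19404192]
22.0 {'x-': np.float64(-30.5), 'x+': np.float64(77.1), 'f-': np.float64(-18.9), 'f+': np.float64(15.0), 'y-': np.float64(-65.6)} slope deg [np.float64(-20.23), np.float64(-0.51), np.float64(-1.18), np.float64(-0.99)]
22.5 {'x-': np.float64(-30.7), 'x+': np.float64(76.8), 'f-': np.float64(-19.3), 'f+': np.float64(14.7), 'y-': np.float64(-66.0)} slope deg [np.float64(-19.13), np.float64(0.01), np.float64(-0.63), np.float64(-0.49)]
23.0 {'x-': np.float64(-30.8), 'x+': np.float64(76.6), 'f-': np.float64(-19.3), 'f+': np.float64(14.6), 'y-': np.float64(-66.2)} slope deg [np.float64(-16.92), np.float64(0.59), np.float64(-0.05), np.float64(0.01)]
```

Call:
apply_moves --motion '[[60,[-0.0275,-0.157,0.02],0.045],[60,[-0.0275,-0.157,0],0.045],[60,[-0.0275,-0.157,0],0.045],[60,[-0.0275,-0.157,0],0.045],[60,[-0.0275,-0.157,0],0.045]]'

```text
time: 6.15
position: [0.5796, 0.1024, 0.254]
tcp_rot: [2.674, 1.648, 0.001]
ft_force: [1.1, -0.3, -1.0]
grip_width: 0.0599
grip_force: 0.0
```

Call:
apply_moves --motion '[[60,[-0.0275,-0.157,0],0.045],[60,[-0.0275,-0.157,0],0.045],[60,[-0.0275,-0.157,0],0.045],[60,[-0.0275,-0.157,0],0.045],[60,[-0.0275,-0.157,0],0.045]]'

```text
time: 6.65
position: [0.5455, -0.0929, 0.2541]
tcp_rot: [1.944, 2.467, 0.001]
ft_force: [0.7, 0.6, 0.3]
grip_width: 0.0602
grip_force: 0.0
```

Call:
apply_moves --motion '[[60,[-0.0275,-0.157,0],0.045],[60,[-0.0275,-0.157,0],0.045],[60,[-0.0275,-0.157,0],0.045],[60,[-0.0275,-0.157,0],0.045],[60,[-0.0275,-0.157,0],0.045]]'

```text
time: 7.15
position: [0.5113, -0.2884, 0.254]
tcp_rot: [0.974, 2.986, -0.0]
ft_force: [0.2, 0.6, -0.2]
grip_width: 0.0603
grip_force: 0.0
```

Call:
apply_moves --motion '[[60,[0,0,0],0.0423],[60,[0,0,0],0.0423],[60,[0,0,0],0.0423],[60,[0,0,0],0],[60,[0,0,0],0]]'

```text
time: 7.65
position: [0.5118, -0.2868, 0.2539]
tcp_rot: [0.378, 3.118, -0.0]
ft_force: [-0.7, 0.0, 0.6]
grip_width: 0.0599
grip_force: 0.0
```

```bash
cat > tb.py <<'E'
from h import *
import sys
n=sys.argv[1]
o=ctrl.observe();c=cal("wrist");p,d=eyes.camera("wrist");P=wcloud(d,c);np.savez(n,p=p,d=d,P=P)
cv2.imwrite(f"pics/{n}.png",cv2.resize(p[...,::-1],(800,600)))
A=R.from_rotvec(o["tcp_rot"]).as_matrix();print("tcp",o["position"],"tool y deg",np.degrees(np.arctan2(A[1,1],A[0,1])))
E
cat > t.py <<'E'
from m import rect
import sys
from h import *
z=np.load("w3.npz");p,P,d=z["p"],z["P"],z["d"];S=cv2.cvtColor(p,cv2.COLOR_RGB2HSV)[...,1]
m=(d>0)&(P[...,2]>.031)&(P[...,2]<.04)&(np.hypot(P[...,0]-.51,P[...,1]+.29)<.1)&(S<60);print(rect(P[m]),np.median(P[m],0),m.sum())
E
python3 tb.py w3; python3 t.py
```

```text
tcp [ 0.51183186 -0.28683613  0.25391272] tool y deg 76.1617175959971
(array([ 508.1, -290.7]), array([ 34.4, 179.4]), 76.6) [ 0.50220028 -0.28923011  0.0351808 ] 3847
```

Call:
apply_moves --motion '[[60,[-0.011,-0.016,-0.1],0.003],[60,[0,0,-0.18],0],[60,[0,0,-0.18],0],[60,[0,0,-0.18],0],[60,[0,0,-0.16],0]]'

```text
time: 8.2
position: [0.5089, -0.2906, 0.052]
tcp_rot: [-0.362, -3.121, -0.0]
ft_force: [0.4, -0.2, 1.0]
grip_width: 0.0594
grip_force: 0.0
```

Call:
apply_moves --motion '[[60,[0,0,-0.12],0],[60,[0,0,-0.04],0],[60,[0,0,0],0]]' --newtons 40

```text
time: 8.5
position: [0.5086, -0.2905, 0.0129]
tcp_rot: [-0.36, -3.119, -0.001]
ft_force: [-0.6, -0.0, 0.1]
grip_width: 0.0599
grip_force: 0.0
```

Call:
apply_moves --motion '[[30,[0,0,0],0],[20,[0,0,0],0],[20,[0,0,0],0],[20,[0,0,0],0]]'

```text
time: 8.9
position: [0.5102, -0.2916, 0.0157]
tcp_rot: [0.358, 3.119, -0.002]
ft_force: [0.1, 0.6, 8.9]
grip_width: 0.034
grip_force: 41.1
```

Call:
apply_moves --motion '[[20,[0,0,0.02],0],[20,[0,0,0.1],0],[20,[0,0,0.18],0],[20,[0,0,0.18],0],[20,[0,0,0.12],0]]'

```text
time: 9.4
position: [0.5099, -0.2914, 0.1679]
tcp_rot: [0.357, 3.118, -0.003]
ft_force: [1.1, 0.3, -2.7]
grip_width: 0.0341
grip_force: 40.3
```

Call:
apply_moves --motion '[[20,[0.007,0.09,0.04],-0.03],[20,[0.0137,0.18,0.04],-0.03],[20,[0.0137,0.18,0],-0.03],[20,[0.0137,0.18,0],-0.03],[20,[0.0137,0.18,0],-0.03]]'

```text
time: 9.9
position: [0.5246, -0.0869, 0.185]
tcp_rot: [1.082, 2.947, 0.0]
ft_force: [1.6, 0.4, -1.0]
grip_width: 0.0342
grip_force: 40.3
```

Call:
apply_moves --motion '[[20,[0.0137,0.18,0],-0.03],[20,[0.0137,0.18,0],-0.03],[20,[0.0137,0.18,0],-0.03],[20,[0.0137,0.18,0],-0.03],[20,[0.0137,0.18,0],-0.032]]'

```text
time: 10.4
position: [0.5417, 0.1385, 0.185]
tcp_rot: [1.748, 2.609, 0.002]
ft_force: [2.1, 0.0, -0.5]
grip_width: 0.0341
grip_force: 40.3
```

Call:
apply_moves --motion '[[20,[0.0137,0.18,0],0],[20,[0.007,0.12,0],0],[20,[0,0,0],0],[20,[0,0,0],0]]'

```text
time: 10.8
position: [0.5467, 0.212, 0.1844]
tcp_rot: [1.741, 2.614, 0.0]
ft_force: [0.2, 0.2, -1.6]
grip_width: 0.0343
grip_force: 40.3
```

```bash
python3 tb.py w4; python3 fw.py w4.npz
```

```text
tcp [0.54666589 0.21204481 0.18443567] tool y deg 22.66076745565359Traceback (most recent call last):
  File "fw.py", line 19, in <module>
    out,ys=edges(np.radians(deg));print(deg,{k:(np.median(v)*1000).round(1) for k,v in out.items() if v is not None},"slope deg",[np.degrees(np.arctan(np.polyfit(ys,out[k],1)[0])).round(2) for k in("x-","x+","f-","f+")])
           ~~~~~^^^^^^^^^^^^^^^^^
  File "fw.py", line 14, in edges
    out["f-"]=f(fl,1);out["f+"]=f(fl,99)
              ~^^^^^^
  File "fw.py", line 11, in <lambda>
    f=lambda m,q:np.array([np.percentile(X[m&(abs(Y-y)<.0025)],q) for y in ys])
                           ~~~~~~~~~~~~~^^^^^^^^^^^^^^^^^^^^^^^^^
    return _quantile_unchecked(
        a, q, axis, out, overwrite_input, method, keepdims, weights)
    return _ureduce(a,
                    func=_quantile_ureduce_func,
    ...<5 lines>...
                    overwrite_input=overwrite_input,
                    method=method)
    r = func(a, **kwargs)
    result = _quantile(arr,
                       quantiles=q,
    ...<2 lines>...
                       out=out,
                       weights=wgt)
    slices_having_nans = np.isnan(arr[-1, ...])
                                  ~~~^^^^^^^^^
IndexError: index -1 is out of bounds for axis 0 with size 0
```

View pics/w4.png

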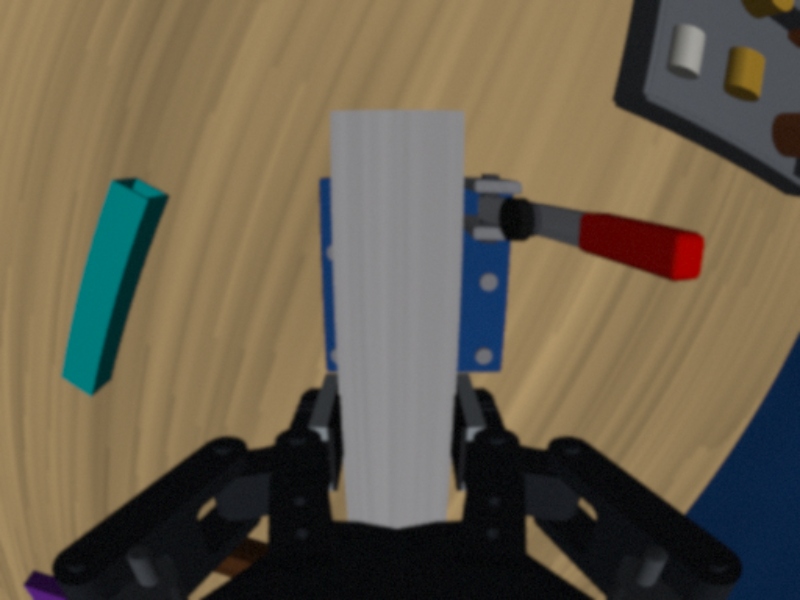

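The wrist view shows the tube held straight (330–465 px across, far end at row 110) over the block, with the lever fully open at (640,240). Next I'll measure the tube against the block in this one view.

```bash
python3 - <<'E'
from h import *
z=np.load("w4.npz");p,P,d=z["p"],z["P"],z["d"];hsv=cv2.cvtColor(p,cv2.COLOR_RGB2HSV);H,S=hsv[...,0],hsv[...,1];Z=P[...,2]
t=np.radians(22.5);c,s=np.cos(t),np.sin(t);D=P[...,:2]-[.5477,.2123];X=c*D[...,0]+s*D[...,1];Y=-s*D[...,0]+c*D[...,1]
u=np.arange(512)[None,:]+0*Z
tube=(d>0)&(S<60)&(Z>.15)&(abs(X)<.04)&(Y>.0)&(Y<.12)
print("tube top z",np.percentile(Z[tube],[5,50,95]),"Ymax",np.percentile(Y[tube],99.5))
for y in (.03,.05,.07,.085):
    m=tube&(abs(Y-y)<.004)&(Z>np.percentile(Z[tube],30)-.006);print(y,np.percentile(X[m],[.5,99.5])*1000,np.median(Z[m]),m.sum())
blue=(d>0)&(H>100)&(H<130)&(S>110)&(Z>.012)&(Z<.027)
for y in np.arange(-.04,.06,.015):
    m=blue&(abs(Y-y)<.004)
    if m.sum()>20: print("blue",y.round(3),np.percentile(X[m],[.5,99.5])*1000,m.sum())
m=blue&(X<-.03);print("Y+ end",np.percentile(Y[m],99.5))
m=blue&(X>.03);print("Y- end",np.percentile(Y[blue],.5))
E
```

```text
tube top z [0.20302053 0.20431835 0.27541488] Ymax 0.09161808400200482
0.03 [-18.50525745  15.8967464 ] 0.203975580903513 1310
0.05 [-18.49244016  15.89106092] 0.20404353232444405 1485
0.07 [-18.7204773   15.90985717] 0.20405846340870906 1625
0.085 [-18.79682594  15.8076225 ] 0.20405544032922884 1631
blue -0.04 [-50.9317551   74.81688066] 225
blue -0.025 [-51.32469438  74.87025169] 232
blue -0.01 [-51.63970368  74.67582817] 236
blue 0.005 [-51.17247036  75.20071004] 221
blue 0.02 [-51.72624551  74.94012662] 235
blue 0.035 [-51.18162599  46.93505742] 58
blue 0.05 [-51.18001451  52.19703185] 109
Y+ end 0.06794246516608272
Y- end -0.06732053362479012
```

Call:
apply_moves --motion '[[20,[0.006,-0.002,-0.08],-0.001],[20,[0,0,-0.16],0],[20,[0,0,-0.16],0],[20,[0,0,-0.06],0],[20,[0,0,0],0]]'

```text
time: 11.35
position: [0.547, 0.2092, 0.0669]
tcp_rot: [-1.749, -2.607, 0.005]
ft_force: [-0.3, 0.5, -0.5]
grip_width: 0.0339
grip_force: 40.3
```

Call:
apply_moves --motion '[[20,[0,0,-0.03],0],[20,[0,0,-0.03],0],[20,[0,0,-0.02],0],[20,[0,0,0],0]]'

```text
time: 11.75
position: [0.5483, 0.2109, 0.0486]
tcp_rot: [-1.748, -2.61, 0.0]
ft_force: [0.9, -0.6, -1.5]
grip_width: 0.0342
grip_force: 40.4
```

Call:
apply_moves --motion '[[20,[0,0,-0.014],0],[20,[0,0,-0.014],0],[20,[0,0,0],0]]'

```text
time: 12.05
position: [0.5482, 0.211, 0.0415]
tcp_rot: [-1.748, -2.61, 0.001]
ft_force: [-0.5, 0.3, -2.6]
grip_width: 0.034
grip_force: 40.4
```

In the channel with no contact force; I'll continue down.

Call:
apply_moves --motion '[[20,[0,0,-0.012],0],[20,[0,0,-0.008],0],[20,[0,0,-0.004],0],[20,[0,0,0],0]]'

```text
time: 12.45
position: [0.5484, 0.2111, 0.0358]
tcp_rot: [-1.748, -2.61, 0.0]
ft_force: [-0.1, -0.5, -1.0]
grip_width: 0.0347
grip_force: 40.5
```

Call:
apply_moves --motion '[[20,[0,0,-0.004],0],[20,[0,0,0],0]]'

```text
time: 12.65
position: [0.5485, 0.2111, 0.0357]
tcp_rot: [1.748, 2.61, 0.0]
ft_force: [-4.1, -1.9, 17.9]
grip_width: 0.0343
grip_force: 42.6
```

Call:
apply_moves --motion '[[36,[0,0,0.004],0],[40,[0,0,0],0],[55,[0,0,0],0],[55,[0,0,0],0],[55,[0,0,0],0]]'

```text
time: 13.15
position: [0.5483, 0.211, 0.0357]
tcp_rot: [-1.748, -2.61, 0.0]
ft_force: [-1.0, -0.2, 0.7]
grip_width: 0.055
grip_force: 0.0
```

Call:
apply_moves --motion '[[55,[0,0,0.06],0],[55,[0,0,0.16],0],[55,[0,0,0.2],0],[55,[0,0,0.2],0],[55,[-0.09,-0.04,0.12],0]]'

```text
time: 13.65
position: [0.5288, 0.2021, 0.2258]
tcp_rot: [1.745, 2.607, 0.008]
ft_force: [1.0, 0.7, 0.3]
grip_width: 0.0548
grip_force: 0.0
```

```bash
python3 tb.py w5; python3 - <<'E'
from h import *
from m import rect
z=np.load("w5.npz");p,P,d=z["p"],z["P"],z["d"];hsv=cv2.cvtColor(p,cv2.COLOR_RGB2HSV);H,S=hsv[...,0],hsv[...,1];Z=P[...,2]
t=np.radians(22.5);c,s=np.cos(t),np.sin(t);D=P[...,:2]-[.5477,.2123];X=c*D[...,0]+s*D[...,1];Y=-s*D[...,0]+c*D[...,1]
m=(d>0)&(S<60)&(Z>.045)&(Z<.065)&(abs(X)<.03)&(abs(Y)<.1)
print(rect(np.stack([X[m],Y[m]],-1)),np.percentile(Z[m],[5,50,95]),m.sum(),np.percentile(Y[m],[.5,99.5]))
r=(d>0)&((H<8)|(H>172))&(S>140)&(Z>.1)&(X>0)&(X<.2);print("handle",np.median(X[r]),np.median(Y[r]),np.median(Z[r]))
E
```

```text
tcp [0.52882672 0.20210884 0.22580562] tool y deg 22.40020064424019
(array([-0. ,  0.1]), array([180.6,  35.4]), 89.9) [0.05399654 0.0552143  0.05640385] 5115 [-0.08889253  0.08973713]
handle 0.07926712536763666 0.05524221814778614 0.19196052393739427
```

View pics/w5.png

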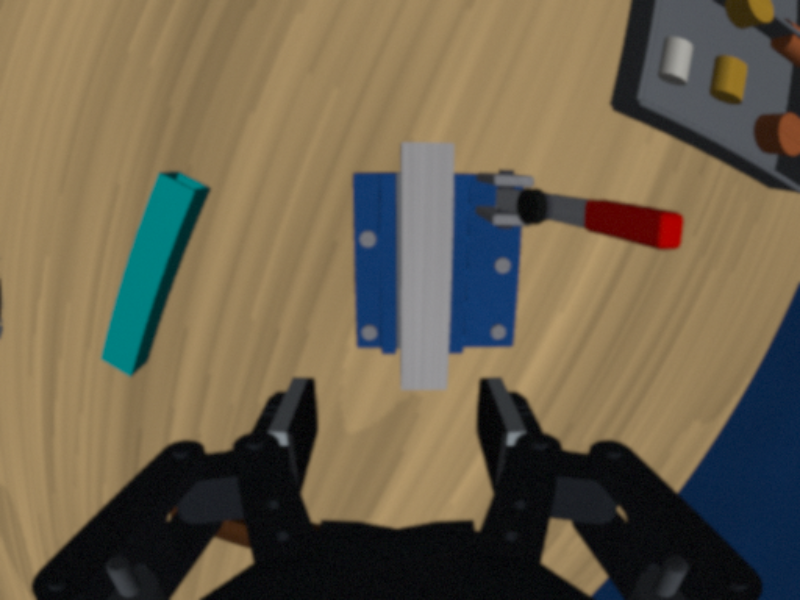

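The tube lies flat and centred in the channel: (0, 0.1) mm off, top at 55 mm, yaw within 0.1°. The wrist view has it at (425,265), and the lever still open at (630,222). Next I regrip the handle.

Call:
apply_moves --motion '[[50,[0,0,0.15],-0.042],[50,[0,0,0.15],-0.042],[50,[0.02,0.03,0],-0.042],[50,[0.037,0.04,0],-0.042],[50,[0.037,0.04,0],-0.042]]'

```text
time: 14.2
position: [0.5494, 0.2287, 0.2974]
tcp_rot: [2.504, 1.896, 0.002]
ft_force: [-0.1, -0.6, 0.2]
grip_width: 0.0498
grip_force: 0.0
```

Call:
apply_moves --motion '[[50,[0.037,0.04,0],-0.042],[50,[0.037,0.04,0],-0.042],[50,[0.037,0.04,0],-0.042],[50,[0.037,0.04,0],-0.042],[50,[0.037,0.04,0],-0.042]]'

```text
time: 14.7
position: [0.5957, 0.2788, 0.2968]
tcp_rot: [-2.984, -0.983, -0.0]
ft_force: [-0.2, 0.6, 1.2]
grip_width: 0.0502
grip_force: 0.0
```

Call:
apply_moves --motion '[[50,[0.037,0.042,0],-0.042],[50,[0.03,0.042,0],-0.038],[50,[0,0,0],0],[50,[0,0,0],0]]'

```text
time: 15.1
position: [0.6119, 0.2993, 0.2962]
tcp_rot: [3.081, 0.616, -0.0]
ft_force: [-0.3, -0.3, -0.1]
grip_width: 0.0502
grip_force: 0.0
```

Call:
apply_moves --motion '[[50,[0.012,0.004,-0.1],0],[50,[0,0,-0.15],0],[50,[0,0,-0.15],0],[50,[0,0,-0.13],0],[50,[0,0,0],0]]' --newtons 30

```text
time: 15.6
position: [0.6125, 0.2988, 0.1595]
tcp_rot: [3.079, 0.613, -0.011]
ft_force: [-0.7, 0.4, 0.6]
grip_width: 0.05
grip_force: 0.0
```

Call:
apply_moves --motion '[[20,[0,0,0],0],[0,[0,0,0],0],[0,[0,0,0],0],[0,[0,0,0],0],[0,[0,0,0],0]]'

```text
time: 16.1
position: [0.6169, 0.3005, 0.1658]
tcp_rot: [-3.082, -0.611, -0.006]
ft_force: [2.2, -4.9, 6.0]
grip_width: 0.0157
grip_force: 30.8
```

Call:
apply_moves --motion '[[0,[-0.051,-0.021,0.02],0],[0,[-0.066,-0.027,0.015],0],[0,[-0.068,-0.028,0.004],0],[0,[-0.067,-0.028,-0.007],0],[0,[0,0,0],0]]'

```text
time: 16.6
position: [0.5516, 0.2736, 0.1731]
tcp_rot: [3.081, 0.611, 0.002]
ft_force: [-0.4, -7.6, 2.3]
grip_width: 0.0154
grip_force: 31.1
```

Call:
apply_moves --motion '[[0,[-0.066,-0.027,-0.018],0],[0,[-0.062,-0.026,-0.028],0],[0,[-0.058,-0.024,-0.038],0],[0,[-0.052,-0.022,-0.047],0],[0,[0,0,0],0]]'

```text
time: 17.1
position: [0.4924, 0.2491, 0.1391]
tcp_rot: [3.081, 0.611, 0.002]
ft_force: [-0.4, -5.2, -0.6]
grip_width: 0.0152
grip_force: 31.0
```

Call:
apply_moves --motion '[[0,[-0.045,-0.019,-0.055],0],[0,[-0.037,-0.015,-0.061],0],[0,[-0.028,-0.012,-0.067],0],[0,[-0.018,-0.008,-0.07],0],[0,[0,0,0],0]]'

```text
time: 17.6
position: [0.4617, 0.2365, 0.0753]
tcp_rot: [-3.081, -0.611, -0.003]
ft_force: [1.7, -2.6, -1.8]
grip_width: 0.0156
grip_force: 29.6
```

Call:
apply_moves --motion '[[0,[-0.007,-0.003,-0.048],0],[0,[0,0,-0.02],0],[0,[0,0,0],0]]'

```text
time: 17.9
position: [0.4599, 0.2357, 0.0584]
tcp_rot: [-3.082, -0.61, -0.002]
ft_force: [4.1, -3.5, 0.2]
grip_width: 0.0153
grip_force: 29.9
```

Call:
apply_moves --motion '[[0,[0,0,-0.012],0],[0,[0,0,-0.008],0],[0,[0,0,0],0]]'

```text
time: 18.2
position: [0.4599, 0.2358, 0.0548]
tcp_rot: [-3.081, -0.61, -0.003]
ft_force: [-2.8, -7.4, 32.3]
grip_width: 0.015
grip_force: 35.2
```

Call:
apply_moves --motion '[[25,[0,0,0],0],[50,[0,0,0],0],[50,[0,0,0],0],[50,[0,0,0],0]]'

```text
time: 18.6
position: [0.459, 0.2356, 0.0532]
tcp_rot: [3.082, 0.61, -0.0]
ft_force: [-0.1, -0.1, -0.8]
grip_width: 0.0501
grip_force: 0.0
```

Call:
apply_moves --motion '[[50,[0,0,0.06],0],[50,[0,0,0.15],0],[50,[0,0,0.2],0],[50,[-0.06,-0.14,0.1],0],[50,[0,0,0],0]]'

```text
time: 19.1
position: [0.4438, 0.1989, 0.1838]
tcp_rot: [-3.082, -0.61, -0.005]
ft_force: [-0.8, 0.4, -1.1]
grip_width: 0.0499
grip_force: 0.0
```

```bash
python3 tb.py w6; python3 - <<'E'
from h import *
from m import rect
z=np.load("w6.npz");p,P,d=z["p"],z["P"],z["d"];hsv=cv2.cvtColor(p,cv2.COLOR_RGB2HSV);H,S=hsv[...,0],hsv[...,1];Z=P[...,2]
t=np.radians(22.5);c,s=np.cos(t),np.sin(t);D=P[...,:2]-[.5477,.2123];X=c*D[...,0]+s*D[...,1];Y=-s*D[...,0]+c*D[...,1]
m=(d>0)&(S<60)&(Z>.048)&(Z<.062)&(abs(X)<.03)&(abs(Y)<.1)
print(rect(np.stack([X[m],Y[m]],-1)),np.percentile(Z[m],[5,50,95]),m.sum())
r=(d>0)&((H<8)|(H>172))&(S>140)&(Z>.05)&(X<0)&(X>-.12)&(abs(Y-.055)<.02);print("handle",np.median(X[r]),np.median(Y[r]),np.median(Z[r]),"expect top z .080", "slope",np.polyfit(X[r],Z[r],1)[0])
E
```

```text
tcp [0.44376552 0.19891407 0.18377503] tool y deg -67.62364331245433
(array([0.2, 0.3]), array([181.,  35.]), 89.9) [0.0540267  0.05521106 0.05641138] 6384
handle -0.06134143964217236 0.05426014052549415 0.07980401492172448 expect top z .080 slope -0.15835353213428435
```

View pics/w6.png

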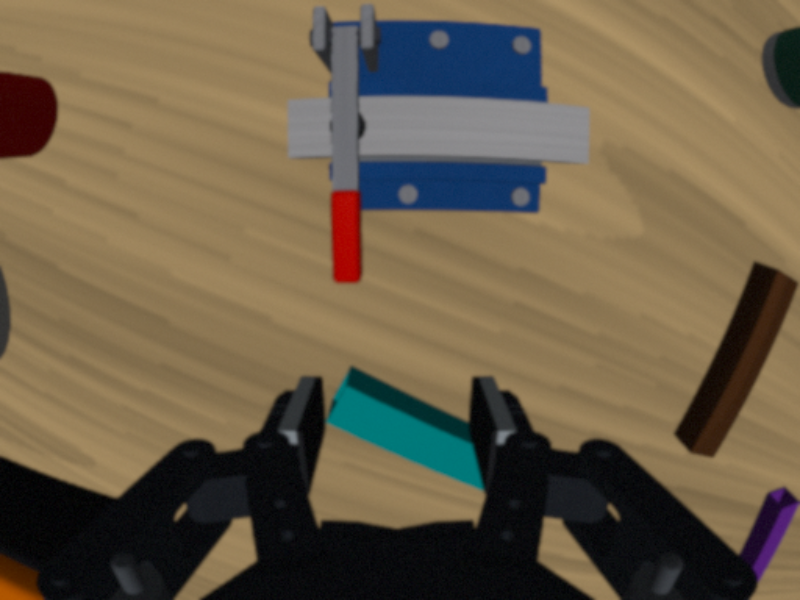

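The wrist view shows the lever shut across the tube: handle at (347,237), pad at (355,127) on the tube, handle top at 79.8 mm, which is level. The tube is still centred and the gripper is clear, so I'm handing in.

```bash
python3 -c "
from rig import ctrl
print(ctrl.job_done())"
```

```text
the job is handed in; nothing more can be done
None
```

The job is handed in: my last wrist-camera check showed the tube flat and centred in the channel to under 1 mm, with the lever level on it. The batten, tin and screwdriver were not touched, and it took about 19 s of the 72 s.

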